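Set the washed ware out to dry

ROBOT

A 7-joint arm with a two-finger parallel gripper is mounted at the origin on the work surface. World frame = base frame: x ahead of the robot, y to its left, z up, the work surface at z = 0. Lengths are in m, angles in rad, forces in N, time in s.
With the tool pointing down it reaches from about 0.4 to 0.925 m from the base axis. Payload 5.6 kg.
Tool frame: the origin (TCP) lies between the finger pads, 19 mm behind the fingertips; this is the grasp point; z points along the fingers, y is the line along which they close (so a half turn about z gives the same grasp; the last joint's range is limited). The gripper opens to 85 mm and grips with 20 to 120 N. Pads are 22 mm wide; open, the fingers measure 114 mm over their backs; the gripper's body (76 mm by 85 mm) begins 54 mm behind the grasp point. The pads swing forward as they close: fully open they stand 13 mm farther back than shut.
Start: joints at [1.062, 0.468, -0.012, 1.603, 0.006, 1.071, -0.056], TCP at [0.292, -0.581, 0.25] pointing down, gripper open.
Joint ranges: [-2.53, 2.53], [-0.31, 2.02], [-1.57, 1.55], [0.28, 2.44], [-1.29, 4.43], [0.15, 1.84], [-2.92, 2.92]. Speed limits (rad/s): [2.57, 2.57, 3.14, 3.14, 3.14, 3.14, 3.14].

INTERFACE

Orientations are given as a unit quaternion [x, y, z, w].
In Python, from cell import arm gives the robot as it stands.
- The arm moves only by the tool tcp_steps, called by a JSON object that holds its "op" and its "data", one argument or row to a line. Schema: {"type":"object","properties":{"plan":{"type":"array","items":{"type":"number"},"minItems":7,"maxItems":140},"only":{"type":"string"},"quiet":{"type":"boolean"},"lines":{"type":"string"}},"required":["plan"],"additionalProperties":false}. plan is one flat list of numbers that holds 1 to 20 rows one after another, with no inner brackets; each row has 7 numbers: the finger opening in m, then dx, dy, dz in shares of the most that a row can go, 1 being 62.5 mm, then a rotation vector rx, ry, rz in units of 0.25 rad; each row shifts and turns the commanded pose from where the row before left it, along the tool's axes as they then stand; what a row does not reach is not made up. A row lasts 1/8 s, in which the tool goes at most 0.0625 m and 0.188 rad, less where a joint would pass 70% of its speed; a pose out of reach is approached as far as the arm can. The fingers move at their own pace and stop on an object; the grip force is fixed at half the most. Time passes only in rows, so rows that do not move let the fingers close. The tool returns the time, the measured TCP pose, the force, the opening and the grip force at its end. only (a regular expression) keeps the lines of the reply that match it, lines (a string "A,B") keeps lines A to B, and quiet returns only ok. Input that does not fit is refused with a message, and nothing moves.
- arm.get_obs(): the state, without advancing time (a new reading comes with each control period).
- arm.capture(name): name is "scene" or "top" or "wrist"; returns a dict with "frame" (400x640x3 uint8, red, green, blue), "intrinsics" (3x3 intrinsics, pixels), "extrinsics" (4x4, takes a point from camera to world coordinates). Camera axes: x right, y up, looking along -z (the intrinsics and any distortion apply to the point x, -y, -z); pixel columns grow to the right and rows downward; lengths in m; the calibration is good to about 2 mm. A picture is of the moment at which its call begins. There is no depth.
- arm.hand_in(): hands the job in; it is judged then, once.
The state is a dict: "clock": time; "q": joint angles; "qvel": joint speeds; "joint_torque": joint torques, N m; "tcp_pos": TCP position; "ee_rot": TCP orientation; "ft_force": force on the tool from outside, world axes, zero at the start; "ft_torque": the same for the moment, N m; "grip_width": finger opening in m; "grasp_force": force on a finger pad.
Only numpy, scipy, OpenCV 4.12 (cv2) and the standard library are available. Lean on these libraries where they do the work, as an engineer would, in place of code of your own. Each camera call takes 0.05 s, during which the arm holds its last target. There are 200 camera calls.

TASK

Set the washed ware out to dry: lay the two green rack strips across the crib's runners on the white bands, then the two yellow strips crosswise on top of the greens, straight above the runners, all square and centred. Put every white cup that is there, mouth down, over the blue drain cone, one nested over the other and upright: lower each gently and let go just before it binds, so that it settles loosely by its own weight, never pressing it home, so that none wedges. Leave the other things on the table where they are.

Things in the scene. Friction and masses are not known exactly. Their poses are not given: they have to be found in the camera images.
- cup1: white tapered cup standing mouth down: 75 mm tall, 76 mm outside at the mouth (bottom) narrowing evenly to 44 mm at the closed top, wall 3 mm, 60 g; may be absent. Origin: centre of the mouth; z runs up to the closed end. All alike; nested over another it rests by its own weight with its origin 15 to 20 mm above that one's. Grip it lightly (8 N), TCP about 62 mm above the origin
- cup2: white tapered cup standing mouth down: 75 mm tall, 76 mm outside at the mouth (bottom) narrowing evenly to 44 mm at the closed top, wall 3 mm, 60 g; may be absent. Origin: centre of the mouth; z runs up to the closed end. All alike; nested over another it rests by its own weight with its origin 15 to 20 mm above that one's. Grip it lightly (8 N), TCP about 62 mm above the origin
- cup3: white tapered cup standing mouth down: 75 mm tall, 76 mm outside at the mouth (bottom) narrowing evenly to 44 mm at the closed top, wall 3 mm, 60 g; may be absent. Origin: centre of the mouth; z runs up to the closed end. All alike; nested over another it rests by its own weight with its origin 15 to 20 mm above that one's. Grip it lightly (8 N), TCP about 62 mm above the origin
- cup4: white tapered cup standing mouth down: 75 mm tall, 76 mm outside at the mouth (bottom) narrowing evenly to 44 mm at the closed top, wall 3 mm, 60 g; may be absent. Origin: centre of the mouth; z runs up to the closed end. All alike; nested over another it rests by its own weight with its origin 15 to 20 mm above that one's. Grip it lightly (8 N), TCP about 62 mm above the origin
- cone: fixed blue drain cone of a cup's outside shape (76 mm at its foot, 44 mm at its flat top, 75 mm tall) on a round grey plate 116 mm across, 8 mm thick; its top is 83 mm above the table. Origin: centre of the plate's underside, z up. The first cup rests on it with its mouth about 25 mm above this origin, clear of the plate
- crib: fixed drying crib: a 180 mm square steel plate 6 mm thick with two black runners, 180 mm long (along x), 20 wide, 18 tall, centre lines at y = -45 and +45 mm; their tops are 24 mm above the table. Each has white bands at x = -45 and +45 mm that mark where the green strips lie across. Origin: centre of the plate's underside, on the table
- green1: a green plastic tube-rack strip: a bar 180 mm long (its x), 40 mm wide (y), 22 mm tall (z), with seven black round well mouths drawn on its top, about 90 g. Origin: centre of its underside
- green2: a green plastic tube-rack strip: a bar 180 mm long (its x), 40 mm wide (y), 22 mm tall (z), with seven black round well mouths drawn on its top, about 90 g. Origin: centre of its underside
- yellow1: a yellow plastic tube-rack strip: a bar 180 mm long (its x), 40 mm wide (y), 22 mm tall (z), with seven black round well mouths drawn on its top, about 90 g. Origin: centre of its underside
- yellow2: a yellow plastic tube-rack strip: a bar 180 mm long (its x), 40 mm wide (y), 22 mm tall (z), with seven black round well mouths drawn on its top, about 90 g. Origin: centre of its underside
- tape: a roll of grey tape, 64 mm across, 22 mm tall; a bystander, to be left alone. Origin: underside
- stamp: a white and black self-inking stamp, 60 x 36 x 60 mm; a bystander, to be left alone. Origin: underside
- marker: a white and red marker pen, 135 mm long, lying; a bystander, to be left alone. Origin: underside

How it is judged:
On the way:
1. both green strips lie across the runners on the white bands (y of green1 in the frame of crib between -0.015 and 0.015 m and (x of green1 in the frame of crib between -0.06 and -0.03 m or x of green1 in the frame of crib between 0.03 and 0.06 m) and z of green1 in the frame of crib between 0.019 and 0.029 m and angle between the x axis of each of green1, green2 and the y axis of crib, either way round below 0.15 rad and angle between each of green1, green2's own z axis and vertical below 0.08 rad and y of green2 in the frame of crib between -0.015 and 0.015 m and (x of green2 in the frame of crib between -0.06 and -0.03 m or x of green2 in the frame of crib between 0.03 and 0.06 m) and z of green2 in the frame of crib between 0.019 and 0.029 m and distance between green1 and green2 above 0.06 m and linear speed of each of green1, green2 below 0.02 m/s), for 0.2 s.
At the end, for the whole second after the job is handed in: Greens flat across the runners on the white bands, yellows flat across them above the runners (each within 15 mm, 0.15 rad). Every cup on the drain cone, within 8 mm of its axis, upright within 0.07 rad, mouth 17+ mm above the cone's underside and 9+ mm from the next cup's. All at rest (all of step 1 and x of yellow1 in the frame of crib between -0.015 and 0.015 m and (y of yellow1 in the frame of crib between -0.06 and -0.03 m or y of yellow1 in the frame of crib between 0.03 and 0.06 m) and z of yellow1 in the frame of crib between 0.041 and 0.051 m and angle between the x axis of each of yellow1, yellow2 and the x axis of crib, either way round below 0.15 rad and angle between each of yellow1, yellow2's own z axis and vertical below 0.08 rad and x of yellow2 in the frame of crib between -0.015 and 0.015 m and (y of yellow2 in the frame of crib between -0.06 and -0.03 m or y of yellow2 in the frame of crib between 0.03 and 0.06 m) and z of yellow2 in the frame of crib between 0.041 and 0.051 m and distance between yellow1 and yellow2 above 0.06 m and horizontal distance between each of cup1, cup2, cup3, cup4 and cone below 0.008 m and angle between each of cup1, cup2, cup3, cup4's own z axis and vertical below 0.07 rad and z of cup1 in the frame of cone between 0.017 and 0.1 m and z of cup2 in the frame of cone between 0.017 and 0.1 m and z of cup3 in the frame of cone between 0.017 and 0.1 m and z of cup4 in the frame of cone between 0.017 and 0.1 m and distance between cup1 and cup2 above 0.009 m and distance between each of cup1, cup2 and cup3 above 0.009 m and distance between each of cup1, cup2, cup3 and cup4 above 0.009 m and linear speed of each of cup1, cup2, cup3, cup4, yellow1, yellow2 below 0.02 m/s); the robot touches nothing.
It fails at once if a cup is pressed onto another cup or onto the cone with more than 30 N (wedged) (contact force between cup1 and cup2 above 30 N or contact force between any of cup1, cup2 and cup3 above 30 N or contact force between any of cup1, cup2, cup3 and cup4 above 30 N or contact force between any of cup1, cup2, cup3, cup4 and cone above 30 N).
It fails at once if a bystander (tape, stamp, marker) is moved more than 5 cm (distance of any of tape, stamp, marker from where it was at the start of the episode above 0.05 m).
Of cup1, cup2, cup3, cup4 only 2 to 4 are there at a start; the rules pass over those that are not, and their reading is None.
At some moment in a run one of cup1, cup2, cup3, cup4 may be knocked a few centimetres aside while the robot is not near it.
It also fails if it takes over 210 s, if anything falls off the work surface, if the arm or the gripper's body presses on something with over 40 N, if the wrist force passes 120 N, or if a joint passes its speed limit or range.

## Working session

There is one attempt and no reset: what is moved stays moved. The work goes in short steps, Python scripts to look and compute and a tool call to move; the robot and the scene stay as the last step left them, time stands still between calls to the robot, and variables do not carry over. Pictures are saved under pics/ and viewed, at most 14 in all, crops included, and the job is handed in when it is done.

```bash
ls; mkdir -p pics; python3 - <<'E'
from cell import arm
import cv2
for n in("scene","top"):
    c=arm.capture(n);cv2.imwrite(f"pics/{n}0.png",c["frame"][...,::-1]);print(n,c["intrinsics"].tolist(),c["extrinsics"].round(4).tolist(),[k for k in c])
o=arm.get_obs();print(o["clock"],o["tcp_pos"],o["ee_rot"],o["grip_width"])
E
```

```text
cell.py
pics
scene [[412.84637880659, 0.0, 314.1169050392945], [0.0, 412.84637880659, 205.9791632116132], [0.0, 0.0, 1.0]] [[0.7487, -0.4982, 0.4373, 1.017], [0.6629, 0.5541, -0.5035, -0.6263], [0.0085, 0.6669, 0.7451, 0.8883], [0.0, 0.0, 0.0, 1.0]] ['frame', 'intrinsics', 'extrinsics']
top [[501.7664834866372, 0.0, 322.25893978612896], [0.0, 501.7664834866372, 194.3128925884012], [0.0, 0.0, 1.0]] [[-0.0165, 0.9946, -0.1027, 0.3905], [-0.9999, -0.0168, -0.0014, -0.07], [-0.0031, 0.1027, 0.9947, 1.3832], [0.0, 0.0, 0.0, 1.0]] ['frame', 'intrinsics', 'extrinsics']
0.1 [ 0.29165649 -0.58035361  0.24911858] [ 9.73011889e-01  2.30753519e-01 -2.50482615e-04 -7.84537720e-04] 0.08539775099496222
```
View pics/top0.png

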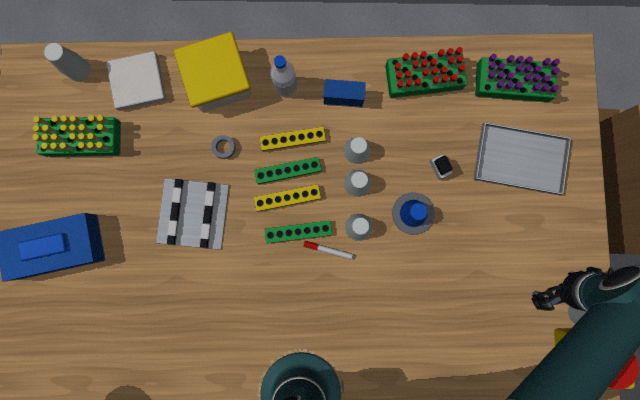

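View pics/scene0.png

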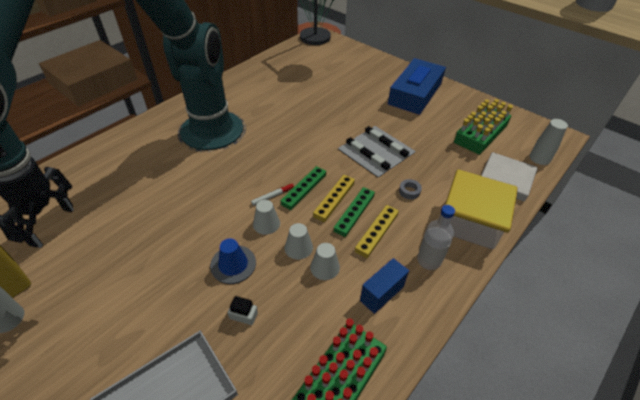

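The pictures show three cups at top (358,148), (358,183), (360,227), the cone at (413,213), the crib at (193,213), and strips at x≈255–335. Something pale sits under the arm near (575,313), so I'll square the tool and uncover it.

The rows are not in the units I measure in: shifts go in shares of 62.5 mm and turns go in units of 0.25 rad. I convert before sending: -0.05 m is -0.8, 0.05 m is 0.8, 0.155 rad is 0.62.

{"op": "tcp_steps", "data": {
  "plan": [0.085,0,0,0,0,0,0.62,0.085,0,0,0,0,0,0.62,0.085,0,0,0,0,0,0.62,0.085,0.8,-0.8,-0.48,0,0,0,0.085,0.8,-0.8,-0.48,0,0,0,0.085,0.8,-0.8,-0.32,0,0,0,0.085,0.8,-0.8,-0.32,0,0,0,0.085,0,0,0,0,0,0]
}}

```text
clock: 1.1
tcp_pos: [0.4634, -0.409, 0.3341]
ee_rot: [1.0, 0.006, 0.002, -0.001]
ft_force: [-0.4, -0.2, 0.9]
grip_width: 0.085
grasp_force: 0.0
```

```bash
cat > h.py <<'E'
from cell import arm
import cv2,numpy as np
from scipy.spatial.transform import Rotation as R
def cap(n):
    c=arm.capture(n);return c["frame"],np.array(c["intrinsics"]),np.array(c["extrinsics"])
def ray(K,E,uv,z):
    uv=np.atleast_2d(uv).astype(float)
    d=np.c_[(uv[:,0]-K[0,2])/K[0,0],-(uv[:,1]-K[1,2])/K[1,1],-np.ones(len(uv))]@E[:3,:3].T
    return E[:3,3]+d*((z-E[2,3])/d[:,2])[:,None]
def tool(target,yaw=None):
    """remaining shift in tool axes to a world point; yaw of tool x"""
    o=arm.get_obs();r=R.from_quat(o["ee_rot"]).as_matrix()
    print("t",round(o["clock"],1),"tcp",o["tcp_pos"].round(4),"yaw",round(np.arctan2(r[1,0],r[0,0]),4),"tilt",r[:,2].round(4),"tool shift",(r.T@(np.array(target)-o["tcp_pos"])).round(4),"w",round(o["grip_width"],4),"gf",round(o["grasp_force"],1))
def comps(m,lo,hi=1e9):
    n,l,s,c=cv2.connectedComponentsWithStats(m.astype(np.uint8))
    return [(l==i,s[i],c[i]) for i in range(1,n) if lo<=s[i,4]<=hi]
E
python3 - <<'E'
from h import *
for n in("top","scene"):
    f,K,E=cap(n);cv2.imwrite(f"pics/{n}1.png",f[...,::-1]);np.savez(f"{n}1.npz",f=f,K=K,E=E)
tool([0,0,0])
E
```

```text
t 1.2 tcp [ 0.4584 -0.4137  0.3325] yaw 0.0024 tilt [-8.e-04 -0.e+00 -1.e+00] tool shift [-0.4571 -0.4148  0.3328] w 0.085 gf 0.0
```

View pics/top1.png

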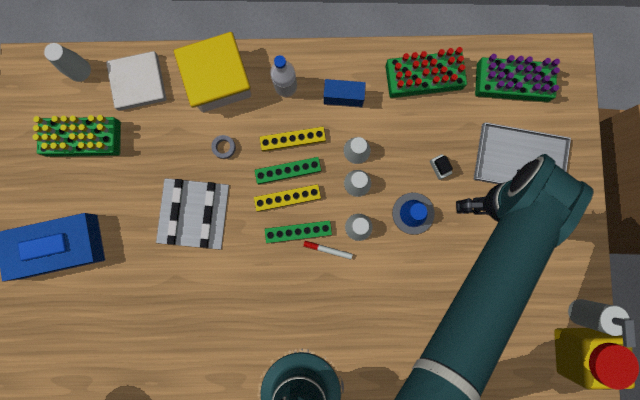

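The object at (600,315) is a dispenser, not a cup, so there are three cups. Now I'll measure everything.

```bash
cat >> h.py <<'E'
def strips(f,K,E,z=0.022,box=(150,110,345,260)):
    hsv=cv2.cvtColor(f,cv2.COLOR_RGB2HSV);out=[]
    for name,lo,hi in(("green",(45,120,40),(85,255,255)),("yellow",(22,150,90),(34,255,255))):
        m=cv2.inRange(hsv,lo,hi);k=np.zeros_like(m);x0,y0,x1,y1=box;k[y0:y1,x0:x1]=1
        for c,s,ct in comps((m*k)>0,150):
            h=cv2.findContours(c.astype(np.uint8),cv2.RETR_EXTERNAL,cv2.CHAIN_APPROX_NONE)[0][0]
            full=np.zeros_like(m);cv2.drawContours(full,[h],-1,1,-1)
            w=[ct2 for q,s2,ct2 in comps((full>0)&(hsv[...,2]<60),6) ]
            P=ray(K,E,w,z)[:,:2] if w else np.zeros((1,2)); mu=P.mean(0);d=np.linalg.svd(P-mu)[2][0] if len(P)>1 else [1,0]
            sp=np.ptp((P-mu)@d)
            # outline centre as a cross-check
            r=cv2.minAreaRect(ray(K,E,h[:,0,:],z)[:,:2].astype(np.float32)*1000)
            out.append((name,len(P),mu.round(4),round(np.degrees(np.arctan2(d[1],d[0])),1),round(sp,3),np.round(r[0],1),np.round(r[1],1)))
    return out
E
python3 - <<'E'
from h import *
d={n:np.load(n+"1.npz") for n in("top","scene")}
f,K,E=[d["top"][k] for k in"fKE"]
for s in strips(f,K,E):print(*s)
f2,K2,E2=[d["scene"][k] for k in"fKE"]
for s in strips(f2,K2,E2,box=(275,160,402,258)):print("scene",*s)
hsv=cv2.cvtColor(f,cv2.COLOR_RGB2HSV)
print("cups px",[f[y,x].tolist() for x,y in((358,145),(362,143),(357,158),(358,180),(361,224))])
m=np.zeros(f.shape[:2],bool);m[130:245,340:378]=True
for c,s,ct in comps(m&(hsv[...,1]<60)&(f.min(2)>185),40):
    h=cv2.findContours(c.astype(np.uint8),0,1)[0][0];e=cv2.minEnclosingCircle(h);print("cap",s,ct,e,ray(K,E,ct,.075).round(4))
# cone: top circle blue bright
for c,s,ct in comps((hsv[...,0]>100)&(hsv[...,0]<125)&(hsv[...,1]>150),60):
    if 390<ct[0]<440 and 190<ct[1]<235: print("blue",s,ct)
print([f[y,x].tolist() for x,y in((418,211),(420,213),(408,213),(404,215))])
# crib corners
m=np.zeros(f.shape[:2],np.uint8);m[170:260,148:240]=1
c=comps((m>0)&(hsv[...,1]<70),500)
for q,s,ct in c:
    h=cv2.findContours(q.astype(np.uint8),0,1)[0][0];r=cv2.minAreaRect(ray(K,E,h[:,0,:],.006)[:,:2].astype(np.float32)*1000);print("crib",s,r)
for q,s,ct in comps((m>0)&(f.max(2)<45),30): print("black",s,ct,ray(K,E,ct,.024).round(4))
for q,s,ct in comps((m>0)&(f.min(2)>200),20): print("white",s,ct,ray(K,E,ct,.024).round(4))
cv2.imwrite("pics/crop.png",cv2.resize(f[125:265,150:440,::-1],None,fx=2.7,fy=2.7,interpolation=2))
E
```

```text
green 7 [0.6009 0.0271] 100.9 0.15 [599.2  26.2] [ 40.1 178.3]
green 7 [0.4318 0.0008] 96.2 0.15 [ 4.312e+02 -3.000e-01] [ 38.6 178.6]
yellow 7 [0.6898 0.0128] 98.2 0.15 [688.8  12.5] [ 40.5 179.2]
yellow 7 [0.5254 0.0293] 100.5 0.15 [525.   28.8] [ 40.4 179.9]
scene green 9 [ 0.4382 -0.0167] -83.7 0.147 [434.6  -5.3] [ 42.8 185.5]
scene green 7 [0.6038 0.005 ] -78.2 0.149 [603.   21.1] [ 39.8 186.6]
scene yellow 7 [0.5224 0.0312] -79.8 0.15 [526.7  28.5] [ 43.9 182.7]
scene yellow 7 [0.6872 0.0143] -81.9 0.151 [689.9  11.2] [ 42.7 183.2]
cups px [[183, 184, 185], [182, 184, 184], [85, 89, 86], [182, 184, 185], [181, 185, 185]]
blue [400 200  27  27 565] [413.18053097 212.81238938]
[[29, 79, 165], [25, 77, 166], [6, 44, 103], [8, 45, 102]]
crib [ 156  178   73   72 4269] ((487.03106689453125, 290.7603759765625), (181.52622985839844, 180.79307556152344), 83.39228820800781)
black [175 179   8   9  59] [178.52542373 182.86440678] [[0.569  0.3241 0.024 ]]
black [207 182   8   9  53] [210.96226415 186.13207547] [[0.5585 0.2353 0.024 ]]
black [171 203   9  18 130] [175.01538462 210.9       ] [[0.4923 0.3326 0.024 ]]
black [203 206  10  18 130] [207.59230769 214.19230769] [[0.4819 0.244  0.024 ]]
black [167 236   9   8  62] [171.25806452 239.41935484] [[0.4153 0.3417 0.024 ]]
black [200 239   9   9  60] [204.05 242.8 ] [[0.4048 0.253  0.024 ]]
```

View pics/crop.png

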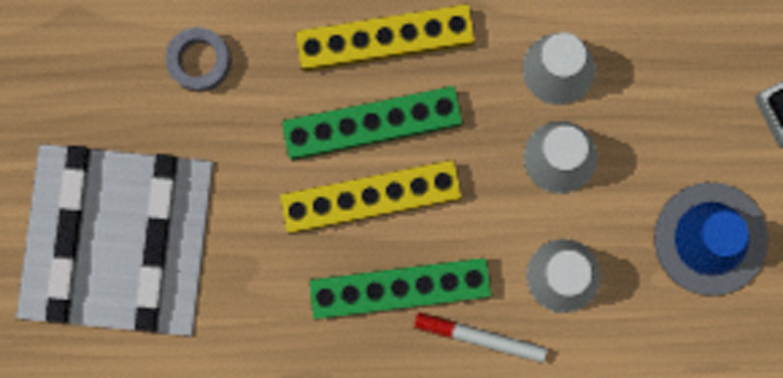

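The crop confirms the masks: each strip has seven wells, the crib has bands, and each cup has one light cap. Crib centre is (0.487,0.289), yaw −6.55°. I start with the upper green strip.

To row units: -0.055 m is -0.88, 0.018 m is 0.288, 0.173 rad is 0.692.

{"op": "tcp_steps", "data": {
  "plan": [0.06,0.288,-0.88,0.32,0,0,0,0.06,0.288,-0.88,0.32,0,0,0,0.06,0.288,-0.88,0.32,0,0,0,0.06,0.288,-0.88,0.32,0,0,0,0.06,0.288,-0.88,0.32,0,0,0,0.06,0.288,-0.88,0.32,0,0,0,0.06,0.288,-0.88,0.32,0,0,0,0.06,0.288,-0.88,0.32,0,0,0,0.06,0,0,0,0,0,0.692,0.06,0,0,0,0,0,0.692,0.06,0,0,0,0,0,0.692,0.06,0,0,0,0,0,0.692,0.06,0,0,0,0,0,0.692,0.06,0,0,0,0,0,0.692,0.06,0,0,0,0,0,0.692,0.06,0,0,0,0,0,0.692,0.06,0,0,0,0,0,0,0.06,0,0,0,0,0,0]
}}

```text
clock: 3.45
tcp_pos: [0.6016, 0.0252, 0.1724]
ee_rot: [0.77, -0.638, -0.0, 0.0]
ft_force: [-0.1, -0.6, -1.1]
grip_width: 0.0595
grasp_force: 0.0
```

```bash
python3 - <<'E'
from h import *
tool([.6009,.0271,.022]);print(arm.get_obs()["q"].round(2))
E
```

```text
t 3.5 tcp [0.6016 0.0252 0.1724] yaw -1.3833 tilt [-8.e-04 -5.e-04 -1.e+00] tool shift [-0.0021  0.0002  0.1504] w 0.0595 gf 0.0
[-0.29  0.48  0.26  1.8  -0.15  0.88 -2.92]
```

Joint 7 is at its limit, so I'll use the half-turn equivalent instead.

To row units: -0.185 rad is -0.74.

{"op": "tcp_steps", "data": {
  "plan": [0.06,0,0,0,0,0,-0.74,0.06,0,0,0,0,0,-0.74,0.06,0,0,0,0,0,-0.74,0.06,0,0,0,0,0,-0.74,0.06,0,0,0,0,0,-0.74,0.06,0,0,0,0,0,-0.74,0.06,0,0,0,0,0,-0.74,0.06,0,0,0,0,0,-0.74,0.06,0,0,0,0,0,-0.74,0.06,0,0,0,0,0,-0.74,0.06,0,0,0,0,0,-0.74,0.06,0,0,0,0,0,-0.74,0.06,0,0,0,0,0,-0.74,0.06,0,0,0,0,0,-0.74,0.06,0,0,0,0,0,-0.74,0.06,0,0,0,0,0,-0.74,0.06,0,0,0,0,0,-0.74,0.06,0,0,0,0,0,0,0.06,0,0,0,0,0,0]
}}

```text
clock: 5.82
tcp_pos: [0.6019, 0.0252, 0.1729]
ee_rot: [0.638, 0.77, 0.0, 0.0]
ft_force: [-0.3, -0.0, -0.1]
grip_width: 0.06
grasp_force: 0.0
```

```bash
python3 - <<'E'
from h import *
tool([.6009,.0271,.022]);print(arm.get_obs()["q"].round(2))
E
```

```text
t 5.8 tcp [0.6019 0.0252 0.1729] yaw 1.7579 tilt [ 1.e-04  1.e-04 -1.e+00] tool shift [ 0.002  -0.0007  0.1509] w 0.06 gf 0.0
[ 0.25  0.53 -0.46  1.76  0.29  0.92 -0.15]
```

{"op": "tcp_steps", "data": {
  "plan": [0.06,0.032,0,0.64,0,0,0,0.06,0,0,0.64,0,0,0,0.06,0,0,0.48,0,0,0,0.06,0,0,0.32,0,0,0,0.06,0,0,0.16,0,0,0,0.06,0,0,0.16,0,0,0,0.06,0,0,0,0,0,0,0.037,0,0,0,0,0,0,0.037,0,0,0,0,0,0,0.037,0,0,0,0,0,0,0.037,0,0,0,0,0,0]
}}

```text
clock: 7.2
tcp_pos: [0.6022, 0.0279, 0.0239]
ee_rot: [0.637, 0.771, 0.0, 0.001]
ft_force: [-1.0, -0.3, 5.4]
grip_width: 0.0385
grasp_force: 61.9
```

{"op": "tcp_steps", "data": {
  "plan": [0.037,0,0,-0.16,0,0,0,0.037,0,0,-0.48,0,0,0,0.037,0,0,-0.64,0,0,0,0.037,0,0,-0.48,0,0,0,0.037,0,0,0,0,0,0.608,0.037,0,0,0,0,0,0.608,0.037,0,0,0,0,0,0,0.037,0,0,0,0,0,0]
}}

```text
clock: 8.2
tcp_pos: [0.6013, 0.0279, 0.1328]
ee_rot: [0.745, 0.667, -0.0, -0.0]
ft_force: [0.2, 0.9, -1.1]
grip_width: 0.0387
grasp_force: 61.1
```

```bash
python3 - <<'E'
from h import *
tool([.5317,.2839,.022+.024+.003]);tool([.6009,.0271,.022])
E
```

```text
t 8.2 tcp [0.6013 0.0279 0.1328] yaw 1.4604 tilt [-2.e-04  0.e+00 -1.e+00] tool shift [ 0.2467 -0.0974  0.0838] w 0.0387 gf 61.1
t 8.2 tcp [0.6013 0.0279 0.1328] yaw 1.4604 tilt [-2.e-04  0.e+00 -1.e+00] tool shift [-0.0009 -0.0003  0.1108] w 0.0387 gf 61.1
```

To row units: 0.041 m is 0.656, 0.03 m is 0.48.

{"op": "tcp_steps", "data": {
  "plan": [0.037,0.656,-0.2592,0,0,0,0,0.037,0.656,-0.2592,0,0,0,0,0.037,0.656,-0.2592,0,0,0,0,0.037,0.656,-0.2592,0,0,0,0,0.037,0.656,-0.2592,0,0,0,0,0.037,0.656,-0.2592,0,0,0,0,0.037,0,0,0,0,0,0,0.037,0,0,0.48,0,0,0,0.037,0,0,0.48,0,0,0,0.037,0,0,0.16,0,0,0,0.037,0,0,0.16,0,0,0,0.037,0,0,0,0,0,0,0.037,0,0,0,0,0,0]
}}

```text
clock: 9.82
tcp_pos: [0.5332, 0.2835, 0.0537]
ee_rot: [0.746, 0.666, 0.001, 0.0]
ft_force: [0.0, -0.2, -1.4]
grip_width: 0.0384
grasp_force: 61.1
```

```bash
python3 - <<'E'
from h import *
tool([.5317,.2839,.048])
E
```

```text
t 9.8 tcp [0.5332 0.2835 0.0537] yaw 1.4578 tilt [ 1.3e-03  7.0e-04 -1.0e+00] tool shift [ 0.0002 -0.0016  0.0057] w 0.0384 gf 61.1
```

To row units: -0.05 m is -0.8, -0.04 m is -0.64, -0.11 rad is -0.44.

{"op": "tcp_steps", "data": {
  "plan": [0.037,0,-0.016,0.048,0,0,0,0.037,0,0,0.032,0,0,0,0.037,0,0,0,0,0,0,0.056,0,0,0,0,0,0,0.056,0,0,0,0,0,0,0.056,0,0,0,0,0,0,0.056,0,0,-0.32,0,0,0,0.056,0,0,-0.64,0,0,0,0.06,0,0,-0.8,0,0,0,0.06,0,0,0,0,0,-0.44,0.06,0,0,0,0,0,-0.44,0.06,0,0,0,0,0,0]
}}

```text
clock: 11.32
tcp_pos: [0.532, 0.2834, 0.1592]
ee_rot: [0.669, 0.743, 0.001, 0.0]
ft_force: [-0.3, 0.2, 0.4]
grip_width: 0.0603
grasp_force: 0.0
```

```bash
python3 - <<'E'
from h import *
tool([.4302,.0157,.022])
f,K,E=cap("top")
for s in strips(f,K,E,.046,(150,165,245,265)):print(*s)
E
```

```text
t 11.3 tcp [0.532  0.2834 0.1592] yaw 1.6764 tilt [ 1.4e-03  7.0e-04 -1.0e+00] tool shift [-0.2556 -0.1296  0.1369] w 0.0603 gf 0.0
green 4 [0.5297 0.2462] -96.8 0.075 [531.1 253.2] [124.3  40.8]
```

To row units: -0.0426 m is -0.6816, -0.0216 m is -0.3456.

{"op": "tcp_steps", "data": {
  "plan": [0.06,-0.6816,-0.3456,0,0,0,0,0.06,-0.6816,-0.3456,0,0,0,0,0.06,-0.6816,-0.3456,0,0,0,0,0.06,-0.6816,-0.3456,0,0,0,0,0.06,-0.6816,-0.3456,0,0,0,0,0.06,-0.6816,-0.3456,0,0,0,0,0.06,0,0,0.48,0,0,0,0.06,0,0,0.64,0,0,0,0.06,0,0,0.32,0,0,0,0.06,0,0,0,0,0,0]
}}

```text
clock: 12.62
tcp_pos: [0.4292, 0.0155, 0.067]
ee_rot: [0.669, 0.744, -0.001, -0.001]
ft_force: [0.1, 0.5, 0.2]
grip_width: 0.0597
grasp_force: 0.0
```

```bash
python3 - <<'E'
from h import *
tool([.4302,.0157,.022])
E
```

```text
t 12.6 tcp [0.4292 0.0155 0.067 ] yaw 1.6767 tilt [-2.9e-03 -1.0e-04 -1.0e+00] tool shift [0.0001 0.0011 0.045 ] w 0.0597 gf 0.0
```

To row units: 0.025 m is 0.4, 0.01 m is 0.16.

{"op": "tcp_steps", "data": {
  "plan": [0.06,0,0.016,0.4,0,0,0,0.06,0,0,0.16,0,0,0,0.06,0,0,0.144,0,0,0,0.06,0,0,0,0,0,0,0.037,0,0,0,0,0,0,0.037,0,0,0,0,0,0,0.037,0,0,0,0,0,0,0.037,0,0,0,0,0,0]
}}

```text
clock: 13.62
tcp_pos: [0.4313, 0.0155, 0.0246]
ee_rot: [0.668, 0.744, 0.0, 0.0]
ft_force: [-2.0, -0.6, 6.4]
grip_width: 0.0385
grasp_force: 61.0
```

{"op": "tcp_steps", "data": {
  "plan": [0.037,0,0,-0.16,0,0,0,0.037,0,0,-0.48,0,0,0,0.037,0,0,-0.64,0,0,0,0.037,0,0,-0.48,0,0,0,0.037,0,0,0,0,0,0.44,0.037,0,0,0,0,0,0.44,0.037,0,0,0,0,0,0,0.037,0,0,0,0,0,0]
}}

```text
clock: 14.62
tcp_pos: [0.4311, 0.0155, 0.1341]
ee_rot: [0.745, 0.667, 0.0, 0.0]
ft_force: [0.9, -0.8, -0.6]
grip_width: 0.0384
grasp_force: 60.5
```

```bash
python3 - <<'E'
from h import *
tool([.4423+.0017,.2941+.0149,.053])
E
```

```text
t 14.6 tcp [0.4311 0.0155 0.1341] yaw 1.4596 tilt [ 3.e-04 -0.e+00 -1.e+00] tool shift [ 0.2931 -0.0197  0.0811] w 0.0384 gf 60.5
```

{"op": "tcp_steps", "data": {
  "plan": [0.037,0.7808,-0.0528,0,0,0,0,0.037,0.7808,-0.0528,0,0,0,0,0.037,0.7808,-0.0528,0,0,0,0,0.037,0.7808,-0.0528,0,0,0,0,0.037,0.7808,-0.0528,0,0,0,0,0.037,0.7808,-0.0528,0,0,0,0,0.037,0,0,0,0,0,0,0.037,0,0,0.48,0,0,0,0.037,0,0,0.48,0,0,0,0.037,0,0,0.16,0,0,0,0.037,0,0,0.16,0,0,0,0.037,0,0,0,0,0,0,0.037,0,0,0,0,0,0]
}}

```text
clock: 16.25
tcp_pos: [0.4449, 0.309, 0.0546]
ee_rot: [0.746, 0.666, 0.001, 0.0]
ft_force: [0.3, -0.6, -1.3]
grip_width: 0.0386
grasp_force: 60.5
```

```bash
python3 - <<'E'
from h import *
tool([.4440,.3090,.0486])
E
```

```text
t 16.2 tcp [0.4449 0.309  0.0546] yaw 1.4578 tilt [ 1.2e-03  7.0e-04 -1.0e+00] tool shift [-0.0001 -0.0009  0.006 ] w 0.0386 gf 60.5
```

To row units: -0.05 m is -0.8, -0.04 m is -0.64, -0.148 rad is -0.592.

{"op": "tcp_steps", "data": {
  "plan": [0.037,0,-0.016,0.048,0,0,0,0.037,0,0,0.048,0,0,0,0.037,0,0,0,0,0,0,0.056,0,0,0,0,0,0,0.056,0,0,0,0,0,0,0.056,0,0,0,0,0,0,0.056,0,0,-0.32,0,0,0,0.056,0,0,-0.64,0,0,0,0.06,0,0,-0.8,0,0,0,0.06,0,0,0,0,0,-0.592,0.06,0,0,0,0,0,-0.592,0.06,-0.8,-0.32,0,0,0,0,0.06,-0.8,-0.32,0,0,0,0,0.06,-0.8,-0.32,0,0,0,0,0.06,-0.8,-0.32,0,0,0,0,0.06,0,0,0,0,0,0,0.06,0,0,0,0,0,0]
}}

```text
clock: 18.38
tcp_pos: [0.4019, 0.098, 0.1588]
ee_rot: [0.64, 0.769, 0.001, 0.001]
ft_force: [0.4, -0.3, -0.1]
grip_width: 0.0602
grasp_force: 0.0
```

```bash
python3 - <<'E'
from h import *
tool([.5254,.0293,.0235])
f,K,E=cap("top")
for s in strips(f,K,E,.046,(150,165,245,265)):print(*s)
E
```

```text
t 18.4 tcp [0.4019 0.098  0.1588] yaw 1.7535 tilt [ 2.1e-03  4.0e-04 -1.0e+00] tool shift [-0.09    0.1087  0.1356] w 0.0602 gf 0.0
green 7 [0.534  0.2835] -96.7 0.15 [534.  281.4] [180.3  40.8]
green 5 [0.4468 0.319 ] -96.5 0.1 [445.4 298.5] [167.1  40.1]
```

To row units: -0.03 m is -0.48, 0.04 m is 0.64.

{"op": "tcp_steps", "data": {
  "plan": [0.06,-0.48,0.5808,0,0,0,0,0.06,-0.48,0.5808,0,0,0,0,0.06,-0.48,0.5808,0,0,0,0,0.06,0,0,0.64,0,0,0,0.06,0,0,0.64,0,0,0,0.06,0,0,0,0,0,0]
}}

```text
clock: 19.18
tcp_pos: [0.5228, 0.0305, 0.0754]
ee_rot: [0.638, 0.77, -0.002, -0.003]
ft_force: [-0.4, -0.7, -0.2]
grip_width: 0.0599
grasp_force: 0.0
```

```bash
python3 - <<'E'
from h import *
tool([.5254,.0293,.0225])
f,K,E=cap("top")
for s in strips(f,K,E,.046,(150,165,245,265)):print(*s)
E
```

```text
t 19.2 tcp [0.5228 0.0305 0.0754] yaw 1.7565 tilt [-6.1e-03  6.0e-04 -1.0e+00] tool shift [-0.0017  0.0026  0.0529] w 0.0599 gf 0.0
green 7 [0.5341 0.2835] -96.5 0.15 [533.9 281.4] [180.3  40.8]
green 7 [0.4442 0.2942] -96.4 0.15 [444.5 292.1] [180.   40.7]
```

{"op": "tcp_steps", "data": {
  "plan": [0.06,-0.016,0,0.4,0,0,0,0.06,0,0,0.24,0,0,0,0.06,0,0,0.192,0,0,0,0.06,0,0,0,0,0,0,0.037,0,0,0,0,0,0,0.037,0,0,0,0,0,0,0.037,0,0,0,0,0,0,0.037,0,0,0,0,0,0]
}}

```text
clock: 20.23
tcp_pos: [0.5253, 0.028, 0.0267]
ee_rot: [0.64, 0.769, 0.0, 0.0]
ft_force: [-1.4, 0.0, 6.7]
grip_width: 0.0384
grasp_force: 61.1
```

{"op": "tcp_steps", "data": {
  "plan": [0.037,0,0,-0.16,0,0,0,0.037,0,0,-0.48,0,0,0,0.037,0,0,-0.8,0,0,0,0.037,0,0,-0.8,0,0,0,0.037,0.8,0,0,0,0,0,0.037,0.8,0,0,0,0,0,0.037,0.8,0,0,0,0,0,0.037,0,0,0,0,0,0.748,0.037,0,0,0,0,0,0.748,0.037,0,0,0,0,0,0.748,0.037,0,0,0,0,0,0.748,0.037,0,0,0,0,0,0.748,0.037,0,0,0,0,0,0.748,0.037,0,0,0,0,0,0.748,0.037,0,0,0,0,0,0.748,0.037,0,0,0,0,0,0.748,0.037,0,0,0,0,0,0.748,0.037,0,0,0,0,0,0,0.037,0,0,0,0,0,0]
}}

```text
clock: 22.6
tcp_pos: [0.4975, 0.1755, 0.166]
ee_rot: [0.998, -0.056, 0.0, -0.0]
ft_force: [0.2, -0.0, -1.5]
grip_width: 0.0378
grasp_force: 60.5
```

```bash
python3 - <<'E'
from h import *
tool([.4925,.3337,.069]);print(arm.get_obs()["q"].round(2))
E
```

```text
t 22.6 tcp [0.4975 0.1755 0.166 ] yaw -0.113 tilt [ 1.e-04  2.e-04 -1.e+00] tool shift [-0.0228 -0.1566  0.097 ] w 0.0378 gf 60.5
[-0.3   0.38 -0.12  1.97  0.06  0.8  -2.14]
```

{"op": "tcp_steps", "data": {
  "plan": [0.037,-0.0912,-0.6272,0,0,0,0,0.037,-0.0912,-0.6272,0,0,0,0,0.037,-0.0912,-0.6272,0,0,0,0,0.037,-0.0912,-0.6272,0,0,0,0,0.037,0,0,0,0,0,0,0.037,0,0,0.64,0,0,0,0.037,0,0,0.48,0,0,0,0.037,0,0,0.24,0,0,0,0.037,0,0,0,0,0,0,0.037,0,0,0,0,0,0]
}}

```text
clock: 23.85
tcp_pos: [0.4939, 0.334, 0.082]
ee_rot: [0.998, -0.058, 0.001, -0.001]
ft_force: [-0.1, 0.5, -0.1]
grip_width: 0.0383
grasp_force: 60.7
```

```bash
python3 - <<'E'
from h import *
tool([.4925,.3337,.0727])
E
```

```text
t 23.9 tcp [0.4939 0.334  0.082 ] yaw -0.1163 tilt [ 0.0015  0.0011 -1.    ] tool shift [-0.0014  0.0005  0.0092] w 0.0383 gf 60.7
```

{"op": "tcp_steps", "data": {
  "plan": [0.037,0,0,0.08,0,0,0,0.037,0,0,0.048,0,0,0,0.037,0,0,0,0,0,0,0.037,0,0,0,0,0,0]
}}

```text
clock: 24.35
tcp_pos: [0.493, 0.3338, 0.0728]
ee_rot: [0.998, -0.058, -0.0, 0.0]
ft_force: [0.4, -0.4, -0.8]
grip_width: 0.0386
grasp_force: 60.7
```

{"op": "tcp_steps", "data": {
  "plan": [0.056,0,0,0,0,0,0,0.056,0,0,0,0,0,0,0.056,0,0,0,0,0,0,0.056,0,0,-0.32,0,0,0,0.056,0,0,-0.64,0,0,0,0.06,0,0,-0.48,0,0,0,0.06,0.48,0.8,0,0,0,0,0.06,0.48,0.8,0,0,0,0,0.06,0.48,0.8,0,0,0,0,0.06,0,0,0,0,0,-0.732,0.06,0,0,0,0,0,-0.732,0.06,0,0,0,0,0,-0.732,0.06,0,0,0,0,0,-0.732,0.06,0,0,0,0,0,-0.732,0.06,0,0,0,0,0,-0.732,0.06,0,0,0,0,0,-0.732,0.06,0,0,0,0,0,-0.732,0.06,0,0,0,0,0,-0.732,0.06,0,0,0,0,0,-0.732,0.06,0,0,0,0,0,0]
}}

```text
clock: 26.85
tcp_pos: [0.5655, 0.1741, 0.164]
ee_rot: [0.656, 0.755, 0.0, 0.0]
ft_force: [0.7, 0.3, -0.6]
grip_width: 0.0602
grasp_force: 0.0
```

```bash
python3 - <<'E'
from h import *
f,K,E=cap("top")
for s in strips(f,K,E,.068,(150,140,255,265)):print(*s)
for s in strips(f,K,E,.022,(255,100,345,265)):print(*s)
tool([.6898,.0128,.0225])
E
```

```text
green 2 [0.4416 0.276 ] -95.9 0.025 [440.6 268.5] [87.7 38.1]
yellow 6 [0.4846 0.335 ] 173.4 0.125 [497.1 332.6] [ 41.2 178.7]
yellow 7 [0.6897 0.0128] 98.2 0.15 [688.7  12.4] [ 40.5 180. ]
t 26.9 tcp [0.5654 0.1741 0.1638] yaw 1.7098 tilt [ 0.0011  0.     -1.    ] tool shift [-0.177   0.1007  0.1414] w 0.0602 gf 0.0
```

{"op": "tcp_steps", "data": {
  "plan": [0.06,-0.5664,0.32,0,0,0,0,0.06,-0.5664,0.32,0,0,0,0,0.06,-0.5664,0.32,0,0,0,0,0.06,-0.5664,0.32,0,0,0,0,0.06,-0.5664,0.32,0,0,0,0,0.06,0,0,0.64,0,0,0,0.06,0,0,0.64,0,0,0,0.06,0,0,0,0,0,0]
}}

```text
clock: 27.9
tcp_pos: [0.6868, 0.013, 0.0798]
ee_rot: [0.656, 0.755, -0.002, -0.002]
ft_force: [0.2, -0.7, 1.3]
grip_width: 0.0598
grasp_force: 0.0
```

```bash
python3 - <<'E'
from h import *
tool([.6898,.0128,.0225])
E
```

```text
t 27.9 tcp [0.6868 0.013  0.0798] yaw 1.7116 tilt [-6.6e-03 -9.0e-04 -1.0e+00] tool shift [-0.0006  0.0033  0.0573] w 0.0598 gf 0.0
```

To row units: 0.025 m is 0.4, 0.015 m is 0.24.

{"op": "tcp_steps", "data": {
  "plan": [0.06,0,0.016,0.4,0,0,0,0.06,0,0,0.24,0,0,0,0.06,0,0,0.24,0,0,0,0.06,0,0,0,0,0,0,0.037,0,0,0,0,0,0,0.037,0,0,0,0,0,0,0.037,0,0,0,0,0,0,0.037,0,0,0,0,0,0]
}}

```text
clock: 28.9
tcp_pos: [0.6909, 0.0136, 0.0287]
ee_rot: [0.655, 0.756, 0.001, 0.001]
ft_force: [-0.3, 0.1, 5.1]
grip_width: 0.0385
grasp_force: 60.9
```

{"op": "tcp_steps", "data": {
  "plan": [0.037,0,0,-0.16,0,0,0,0.037,0,0,-0.48,0,0,0,0.037,0,0,-0.8,0,0,0,0.037,0,0,-0.8,0,0,0,0.037,0.64,-0.48,0,0,0,0,0.037,0.64,-0.48,0,0,0,0,0.037,0.64,-0.48,0,0,0,0,0.037,0,0,0,0,0,0.732,0.037,0,0,0,0,0,0.732,0.037,0,0,0,0,0,0.732,0.037,0,0,0,0,0,0.732,0.037,0,0,0,0,0,0.732,0.037,0,0,0,0,0,0.732,0.037,0,0,0,0,0,0.732,0.037,0,0,0,0,0,0.732,0.037,0,0,0,0,0,0.732,0.037,0,0,0,0,0,0.732,0.037,0,0,0,0,0,0,0.037,0,0,0,0,0,0]
}}

```text
clock: 31.28
tcp_pos: [0.5839, 0.1196, 0.1679]
ee_rot: [0.998, -0.056, -0.0, -0.0]
ft_force: [0.1, -0.5, -1.0]
grip_width: 0.0382
grasp_force: 60.5
```

```bash
python3 - <<'E'
from h import *
tool([.4823,.2443,.069])
E
```

```text
t 31.3 tcp [0.5839 0.1196 0.1679] yaw -0.113 tilt [-2.e-04  0.e+00 -1.e+00] tool shift [-0.1149 -0.1124  0.0989] w 0.0382 gf 60.5
```

{"op": "tcp_steps", "data": {
  "plan": [0.037,-0.4592,-0.4496,0,0,0,0,0.037,-0.4592,-0.4496,0,0,0,0,0.037,-0.4592,-0.4496,0,0,0,0,0.037,-0.4592,-0.4496,0,0,0,0,0.037,0,0,0,0,0,0,0.037,0,0,0.64,0,0,0,0.037,0,0,0.48,0,0,0,0.037,0,0,0.24,0,0,0,0.037,0,0,0,0,0,0,0.037,0,0,0,0,0,0]
}}

```text
clock: 32.52
tcp_pos: [0.484, 0.2446, 0.0838]
ee_rot: [0.998, -0.058, 0.001, -0.0]
ft_force: [-0.1, 0.4, -0.3]
grip_width: 0.0382
grasp_force: 60.6
```

```bash
python3 - <<'E'
from h import *
tool([.4823,.2443,.0747])
E
```

```text
t 32.5 tcp [0.484  0.2446 0.0838] yaw -0.1164 tilt [ 1.6e-03  8.0e-04 -1.0e+00] tool shift [-0.0017  0.0005  0.0091] w 0.0382 gf 60.6
```

{"op": "tcp_steps", "data": {
  "plan": [0.037,0,0,0.08,0,0,0,0.037,0,0,0.048,0,0,0,0.037,0,0,0,0,0,0,0.037,0,0,0,0,0,0]
}}

```text
clock: 33.02
tcp_pos: [0.4831, 0.2445, 0.0749]
ee_rot: [0.998, -0.058, 0.0, -0.0]
ft_force: [-0.2, 0.4, -1.3]
grip_width: 0.0384
grasp_force: 60.6
```

{"op": "tcp_steps", "data": {
  "plan": [0.056,0,0,0,0,0,0,0.056,0,0,0,0,0,0,0.056,0,0,0,0,0,0,0.056,0,0,-0.32,0,0,0,0.056,0,0,-0.64,0,0,0,0.06,0,0,-0.64,0,0,0,0.075,0.16,0.88,-0.32,0,0,0,0.075,0.16,0.88,-0.32,0,0,0,0.075,0.16,0.88,-0.32,0,0,0,0.075,0,0,0,0,0,-0.46,0.075,0,0,0,0,0,0,0.075,0,0,0,0,0,0]
}}

```text
clock: 34.52
tcp_pos: [0.4935, 0.0778, 0.2345]
ee_rot: [1.0, -0.001, -0.0, -0.0]
ft_force: [-0.2, 0.2, 0.5]
grip_width: 0.0753
grasp_force: 0.0
```

```bash
cat >> h.py <<'E'
def blobs(f,K,E,m,z,lo=40):
    out=[]
    for c,s,ct in comps(m,lo):
        h=cv2.findContours(c.astype(np.uint8),0,1)[0][0];e=cv2.minEnclosingCircle(h)
        out.append((s[4],ct.round(1),np.round(e[0],1),round(e[1],1),ray(K,E,ct,z)[0,:2].round(4)))
    return out
E
python3 - <<'E'
from h import *
f,K,E=cap("top");cv2.imwrite("pics/top2.png",f[...,::-1])
for s in strips(f,K,E,.068,(150,140,255,265)):print(*s)
hsv=cv2.cvtColor(f,cv2.COLOR_RGB2HSV)
k=np.zeros(f.shape[:2],bool);k[120:260,335:450]=True
for b in blobs(f,K,E,k&(hsv[...,1]<40)&(f.min(2)>150),.075):print("cap",*b)
hb=k&(hsv[...,0]>100)&(hsv[...,0]<125)&(hsv[...,1]>150)
for b in blobs(f,K,E,hb&(f[...,2]>135),.083,15):print("conetop",*b)
for b in blobs(f,K,E,hb,.083,15):print("blue",*b)
g=k&(hsv[...,0]>95)&(hsv[...,1]>25)
f2,K2,E2=cap("scene");np.savez("s2.npz",f=f2,K=K2,E=E2);np.savez("t2.npz",f=f,K=K,E=E)
h2=cv2.cvtColor(f2,cv2.COLOR_RGB2HSV);k2=np.zeros(f2.shape[:2],bool);k2[185:300,200:350]=True
for b in blobs(f2,K2,E2,k2&(h2[...,1]<40)&(f2.min(2)>150),.075):print("scap",*b)
for b in blobs(f2,K2,E2,k2&(h2[...,0]>100)&(h2[...,0]<125)&(h2[...,1]>150)&(f2[...,2]>135),.083,15):print("sconetop",*b)
tool([0,0,0])
cv2.imwrite("pics/crop2.png",np.hstack([cv2.resize(f[125:265,335:450,::-1],None,fx=3,fy=3,interpolation=2),cv2.resize(f2[170:310,200:350,::-1],None,fx=3,fy=3,interpolation=2)])[:,:800])
E
```

```text
green 1 [0.5317 0.2774] 0.0 0.0 [531.5 280.5] [43.2 38.4]
green 1 [0.4432 0.2884] 0.0 0.0 [443.3 290.7] [43.1 37.7]
yellow 7 [0.497  0.3335] 173.5 0.15 [497.1 332.4] [ 41.1 178.7]
yellow 4 [0.4481 0.2487] 173.4 0.075 [484.9 243.9] [ 41. 179.]
cap 205 [358.3 144.8] [358.2 144.8] 8.1 [ 0.6559 -0.1656]
cap 212 [358.9 179.3] [359. 179.] 8.2 [ 0.5637 -0.1652]
cap 69 [359.7 230.4] [360. 229.] 7.1 [ 0.4295 -0.1638]
cap 66 [342.8 254. ] [343.  253.5] 8.7 [ 0.3693 -0.1187]
conetop 19 [423.7 207.1] [423.  207.5] 4.6 [ 0.487  -0.3309]
blue 570 [413.2 212.9] [413.3 212.7] 13.5 [ 0.4723 -0.3032]
scap 145 [297.7 229.6] [297.6 229.5] 7.6 [ 0.5618 -0.164 ]
scap 169 [325.6 249.8] [325.5 249.5] 7.9 [ 0.6544 -0.1646]
t 34.6 tcp [0.4935 0.0779 0.2344] yaw -0.0007 tilt [-8.e-04  0.e+00 -1.e+00] tool shift [-0.4932  0.0783  0.2348] w 0.0748 gf 0.0
```

View pics/crop2.png

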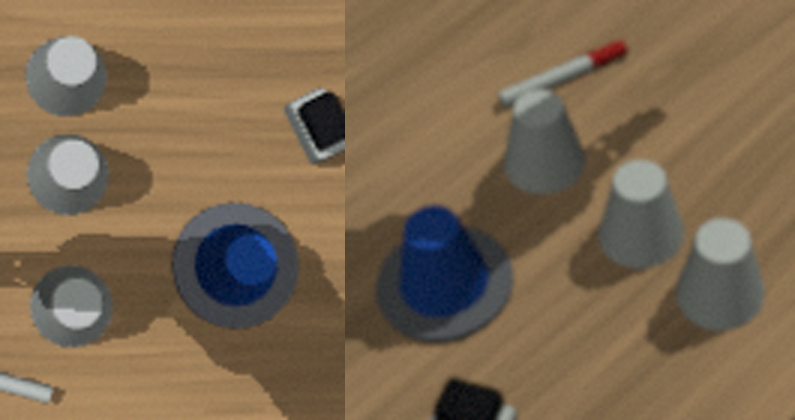

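View pics/top2.png

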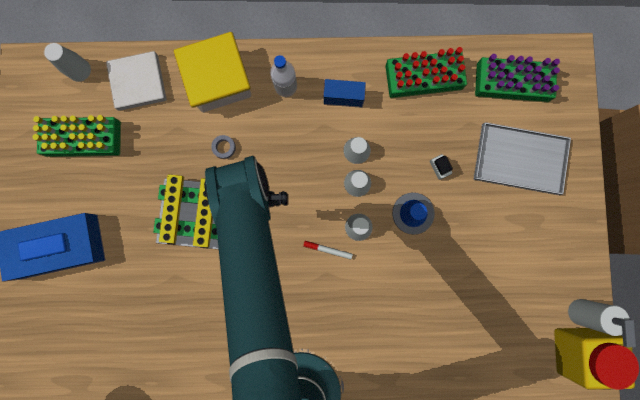

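```bash
python3 - <<'E'
from h import *
for n in("top1","scene1"):
    d=np.load(n+".npz");f,K,E=[d[k] for k in"fKE"];hsv=cv2.cvtColor(f,cv2.COLOR_RGB2HSV)
    k=np.zeros(f.shape[:2],bool)
    if n=="top1":k[120:260,335:445]=True
    else:k[185:300,200:350]=True
    for b in blobs(f,K,E,k&(hsv[...,1]<40)&(f.min(2)>150),.075):print(n,"cap",*b)
    hb=k&(hsv[...,0]>100)&(hsv[...,0]<125)&(hsv[...,1]>150)
    for b in blobs(f,K,E,hb&(f[...,2]>130),.083,15):print("conetop",*b)
    c=max(comps(hb|(k&(hsv[...,0]>95)&(hsv[...,0]<130)&(hsv[...,1]>25)),300),key=lambda q:q[1][4])[0]
    h=cv2.findContours(c.astype(np.uint8),0,1)[0][0]
    r=cv2.minEnclosingCircle((ray(K,E,h[:,0],.008)[:,:2]*1000).astype(np.float32));print("plate",r)
E
```

```text
top1 cap 204 [358.3 144.7] [358.3 144.6] 8.1 [ 0.6559 -0.1657]
top1 cap 209 [358.9 179.3] [359.  179.2] 8.1 [ 0.5636 -0.1651]
top1 cap 214 [360.1 225.6] [360.1 225.7] 8.3 [ 0.442  -0.1654]
top1 cap 62 [342.9 254.1] [343. 254.] 8.5 [ 0.3692 -0.119 ]
conetop 223 [418.1 211.1] [418.1 211.1] 8.4 [ 0.4768 -0.316 ]
plate ((475.4245910644531, -319.0793151855469), 44.20302963256836)
scene1 cap 41 [265.9 195.4] [266.  195.5] 14.1 [ 0.4175 -0.1352]
scene1 cap 124 [264.  205.4] [264. 205.] 7.3 [ 0.4399 -0.1639]
scene1 cap 150 [297.8 229.7] [297.6 229.5] 7.8 [ 0.5621 -0.1641]
scene1 cap 173 [325.6 249.9] [325.5 249.5] 7.9 [ 0.6546 -0.1647]
conetop 161 [228.3 245.2] [228.5 245.5] 7.9 [ 0.4746 -0.3151]
plate ((456.0732727050781, -304.6759948730469), 60.77227783203125)
```

The rows are not in the units I measure in: shifts go in shares of 62.5 mm and turns go in units of 0.25 rad. I convert before sending: 0.0485 m is 0.776, 0.04 m is 0.64.

{"op": "tcp_steps", "data": {
  "plan": [0.078,-0.168,0.776,0,0,0,0,0.078,-0.168,0.776,0,0,0,0,0.078,-0.168,0.776,0,0,0,0,0.078,-0.168,0.776,0,0,0,0,0.078,-0.168,0.776,0,0,0,0,0.078,0,0,0.64,0,0,0,0.078,0,0,0.48,0,0,0,0.078,0,0,0.32,0,0,0,0.078,0,0,0,0,0,0,0.078,0,0,0,0,0,0]
}}

```text
clock: 35.88
tcp_pos: [0.4416, -0.1652, 0.1454]
ee_rot: [1.0, -0.0, 0.0, 0.0]
ft_force: [0.5, 0.5, 0.8]
grip_width: 0.0781
grasp_force: 0.0
```

```bash
python3 - <<'E'
from h import *
tool([.441,-.1647,.062])
f2,K2,E2=cap("scene")
h2=cv2.cvtColor(f2,cv2.COLOR_RGB2HSV);k2=np.zeros(f2.shape[:2],bool);k2[185:300,200:350]=True
for b in blobs(f2,K2,E2,k2&(h2[...,1]<40)&(f2.min(2)>110),.075):print("scap",*b)
cv2.imwrite("pics/s3.png",cv2.resize(f2[130:310,170:370,::-1],None,fx=3,fy=3,interpolation=2))
E
```

```text
t 35.9 tcp [ 0.4416 -0.1652  0.1454] yaw -0.0007 tilt [ 8.e-04 -3.e-04 -1.e+00] tool shift [-0.0006 -0.0005  0.0834] w 0.0781 gf 0.0
scap 257 [265.8 200.7] [266.8 196.8] 15.7 [ 0.4313 -0.1489]
scap 197 [297.8 230. ] [297.7 230.5] 8.7 [ 0.5629 -0.1647]
scap 224 [325.5 250.1] [325.5 251. ] 9.0 [ 0.6549 -0.1654]
```

View pics/s3.png

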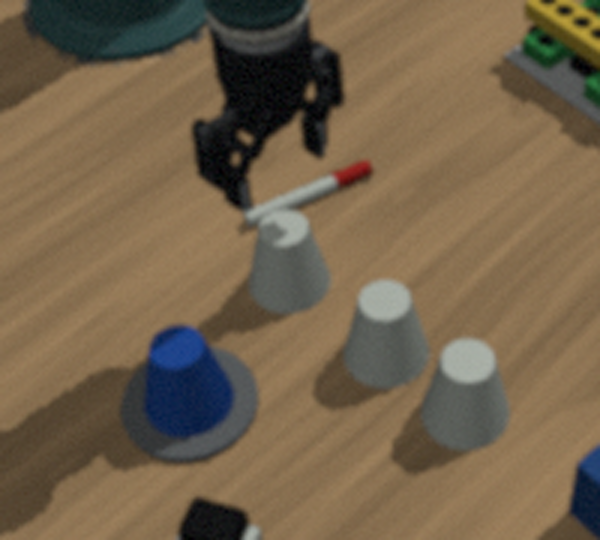

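The gripper hovers over the cup by the marker (crop 290,230), and all cups are still where they were. Lowering and gripping.

{"op": "tcp_steps", "data": {
  "plan": [0.078,0,0,0.48,0,0,0,0.078,0,0,0.48,0,0,0,0.078,0,0,0.24,0,0,0,0.078,0,0,0.112,0,0,0,0.078,0,0,0,0,0,0,0.078,0,0,0,0,0,0,0.048,0,0,0,0,0,0,0.048,0,0,0,0,0,0,0.048,0,0,0,0,0,0]
}}

```text
clock: 37.05
tcp_pos: [0.4416, -0.1656, 0.064]
ee_rot: [1.0, -0.001, 0.001, 0.0]
ft_force: [-2.5, 0.8, 9.7]
grip_width: 0.051
grasp_force: 60.1
```

{"op": "tcp_steps", "data": {
  "plan": [0.048,0,0,0,0,0,0,0.048,0,0,0,0,0,0]
}}

```text
clock: 37.3
tcp_pos: [0.4415, -0.1656, 0.064]
ee_rot: [1.0, -0.001, 0.001, 0.0]
ft_force: [-2.1, -0.1, 10.0]
grip_width: 0.0508
grasp_force: 60.1
```

```bash
python3 - <<'E'
from h import *
tool([.441,-.1647,.062])
E
```

```text
t 37.3 tcp [ 0.4415 -0.1656  0.064 ] yaw -0.0014 tilt [ 1.4e-03 -4.0e-04 -1.0e+00] tool shift [-0.0005 -0.0009  0.002 ] w 0.0508 gf 60.1
```

To row units: 0.05 m is 0.8, -0.04 m is -0.64.

{"op": "tcp_steps", "data": {
  "plan": [0.048,0,0,-0.16,0,0,0,0.048,0,0,-0.32,0,0,0,0.048,0,0,-0.64,0,0,0,0.048,0,0,-0.64,0,0,0,0.048,0,0,-0.48,0,0,0,0.048,0.1824,0.8,0,0,0,0,0.048,0.1824,0.8,0,0,0,0,0.048,0.1824,0.8,0,0,0,0,0.048,0,0,0,0,0,0,0.048,0,0,0,0,0,0,0.048,0,0,0,0,0,0]
}}

```text
clock: 38.67
tcp_pos: [0.475, -0.3138, 0.2029]
ee_rot: [1.0, 0.0, -0.0, -0.0]
ft_force: [-0.6, 1.2, 0.1]
grip_width: 0.0504
grasp_force: 61.1
```

```bash
python3 - <<'E'
from h import *
tool([.4757,-.3155,.089])
f2,K2,E2=cap("scene")
cv2.imwrite("pics/s4.png",cv2.resize(f2[130:310,170:370,::-1],None,fx=3,fy=3,interpolation=2))
E
```

```text
t 38.7 tcp [ 0.475  -0.3138  0.2029] yaw 0.0007 tilt [-2.e-04  9.e-04 -1.e+00] tool shift [0.0007 0.0018 0.1139] w 0.0504 gf 61.1
```

View pics/s4.png

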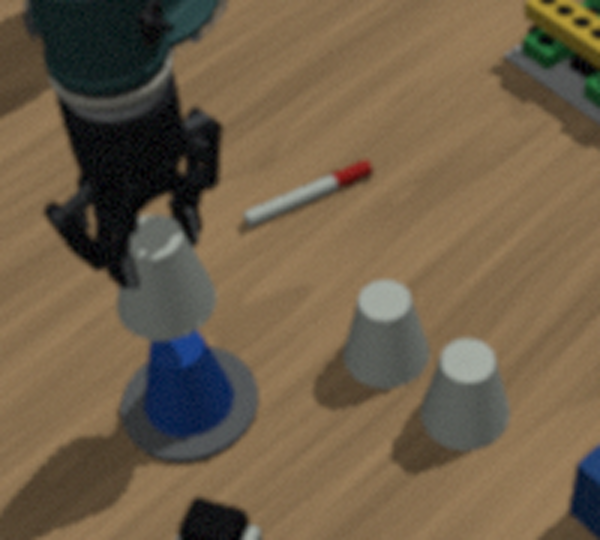

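The cup is held upright above the cone (crop 165,270). I'll lower it in stages.

{"op": "tcp_steps", "data": {
  "plan": [0.048,0.0112,0.0288,0.32,0,0,0,0.048,0,0,0.32,0,0,0,0.048,0,0,0.32,0,0,0,0.048,0,0,0.32,0,0,0,0.048,0,0,0.16,0,0,0,0.048,0,0,0,0,0,0,0.048,0,0,0,0,0,0]
}}

```text
clock: 39.6
tcp_pos: [0.4762, -0.3173, 0.1136]
ee_rot: [1.0, -0.0, 0.001, 0.0]
ft_force: [-0.0, 1.3, -1.0]
grip_width: 0.0505
grasp_force: 61.1
```

```bash
python3 - <<'E'
from h import *
tool([.4757,-.3155,.089])
E
```

```text
t 39.6 tcp [ 0.4762 -0.3173  0.1136] yaw -0.001 tilt [ 1.2e-03 -7.0e-04 -1.0e+00] tool shift [-0.0005 -0.0018  0.0246] w 0.0505 gf 61.1
```

To row units: -0.0018 m is -0.0288, 0.006 m is 0.096.

{"op": "tcp_steps", "data": {
  "plan": [0.048,-0.0048,-0.0288,0.096,0,0,0,0.048,0,0,0.08,0,0,0,0.048,0,0,0.048,0,0,0,0.048,0,0,0,0,0,0,0.048,0,0,0,0,0,0]
}}

```text
clock: 40.22
tcp_pos: [0.4754, -0.3155, 0.0989]
ee_rot: [1.0, -0.001, 0.0, 0.0]
ft_force: [0.5, -0.3, -1.2]
grip_width: 0.0507
grasp_force: 61.1
```

```bash
python3 - <<'E'
from h import *
tool([.4757,-.3155,.089])
E
```

```text
t 40.2 tcp [ 0.4754 -0.3155  0.0989] yaw -0.0014 tilt [ 1.e-04 -1.e-04 -1.e+00] tool shift [ 0.0003 -0.      0.0099] w 0.0507 gf 61.1
```

{"op": "tcp_steps", "data": {
  "plan": [0.048,0,0,0.048,0,0,0,0.048,0,0,0,0,0,0,0.048,0,0,0,0,0,0]
}}

```text
clock: 40.6
tcp_pos: [0.4753, -0.3154, 0.0958]
ee_rot: [1.0, -0.001, -0.0, 0.0]
ft_force: [-0.6, 0.5, -0.3]
grip_width: 0.0506
grasp_force: 61.1
```

{"op": "tcp_steps", "data": {
  "plan": [0.048,0,0,0.032,0,0,0,0.048,0,0,0,0,0,0,0.048,0,0,0,0,0,0]
}}

```text
clock: 40.98
tcp_pos: [0.4754, -0.3155, 0.0938]
ee_rot: [1.0, -0.001, 0.0, 0.0]
ft_force: [-0.5, 0.6, -0.6]
grip_width: 0.0507
grasp_force: 61.1
```

{"op": "tcp_steps", "data": {
  "plan": [0.048,0,0,0.024,0,0,0,0.048,0,0,0,0,0,0,0.055,0,0,0,0,0,0,0.06,0,0,0,0,0,0,0.07,0,0,0,0,0,0,0.078,0,0,0,0,0,0,0.078,0,0,-0.16,0,0,0,0.078,0,0,-0.64,0,0,0,0.078,0,0,-0.96,0,0,0,0.078,0.48,-0.64,0,0,0,0,0.078,0.8,-0.8,0,0,0,0,0.078,0,0,0,0,0,0,0.078,0,0,0,0,0,0]
}}

```text
clock: 42.6
tcp_pos: [0.5494, -0.2315, 0.2026]
ee_rot: [1.0, -0.0, -0.0, 0.0]
ft_force: [-0.8, -1.2, -0.9]
grip_width: 0.0781
grasp_force: 0.0
```

```bash
cat >> h.py <<'E'
def look(box2=(200,170,350,300),name=None):
    for n in("top","scene"):
        f,K,E=cap(n);hsv=cv2.cvtColor(f,cv2.COLOR_RGB2HSV);k=np.zeros(f.shape[:2],bool)
        if n=="top":k[120:260,335:445]=True
        else:x0,y0,x1,y1=box2;k[y0:y1,x0:x1]=True
        for b in blobs(f,K,E,k&(hsv[...,1]<40)&(f.min(2)>140),.075):print(n,"cap",*b)
        if name:cv2.imwrite(f"pics/{name}_{n}.png",cv2.resize(f[130:310,170:370,::-1] if n=="scene" else f[110:270,330:450,::-1],None,fx=3,fy=3,interpolation=2))
E
python3 - <<'E'
from h import *
look(name="a");tool([.5628,-.1646,.062])
E
```

```text
top cap 209 [358.2 144.8] [358.1 144.9] 8.1 [ 0.6558 -0.1655]
top cap 182 [357.9 179.7] [358.9 179.3] 8.3 [ 0.5627 -0.1625]
top cap 75 [342.8 254.1] [343.  253.5] 8.7 [ 0.3692 -0.1188]
scene cap 169 [297.7 229.7] [297.9 230. ] 8.2 [ 0.5621 -0.1642]
scene cap 195 [227.4 240.9] [227.5 241.5] 8.9 [ 0.4577 -0.305 ]
scene cap 192 [325.6 249.7] [325.8 249.9] 8.4 [ 0.6544 -0.1644]
t 42.7 tcp [ 0.5487 -0.2328  0.2025] yaw -0.0035 tilt [-5.e-04 -7.e-04 -1.e+00] tool shift [ 0.0139 -0.0683  0.1405] w 0.0779 gf 0.0
```

View pics/a_scene.png

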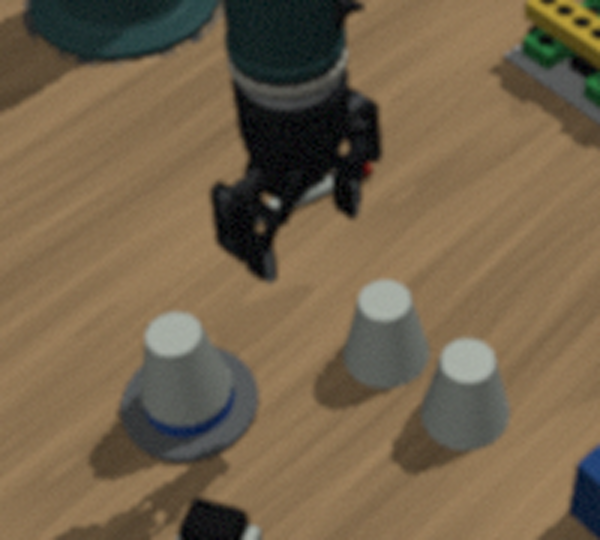

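The first cup sits upright on the cone with a blue band below it. Next is the middle cup.

{"op": "tcp_steps", "data": {
  "plan": [0.078,0.112,-0.544,0.32,0,0,0,0.078,0.112,-0.544,0.32,0,0,0,0.078,0,0,0.48,0,0,0,0.078,0,0,0,0,0,0,0.078,0,0,0,0,0,0]
}}

```text
clock: 43.32
tcp_pos: [0.5638, -0.1651, 0.1333]
ee_rot: [1.0, -0.002, 0.0, 0.0]
ft_force: [0.0, 0.4, 1.0]
grip_width: 0.0778
grasp_force: 0.0
```

```bash
python3 - <<'E'
from h import *
tool([.5628,-.1648,.062])
E
```

```text
t 43.3 tcp [ 0.5638 -0.1651  0.1333] yaw -0.0037 tilt [ 1.e-03 -9.e-04 -1.e+00] tool shift [-0.0011 -0.0003  0.0713] w 0.0778 gf 0.0
```

To row units: 0.03 m is 0.48, 0.025 m is 0.4.

{"op": "tcp_steps", "data": {
  "plan": [0.078,-0.016,0,0.48,0,0,0,0.078,0,0,0.4,0,0,0,0.078,0,0,0.16,0,0,0,0.078,0,0,0.064,0,0,0,0.078,0,0,0,0,0,0,0.078,0,0,0,0,0,0,0.048,0,0,0,0,0,0,0.048,0,0,0,0,0,0,0.048,0,0,0,0,0,0,0.048,0,0,0,0,0,0,0.048,0,0,0,0,0,0]
}}

```text
clock: 44.7
tcp_pos: [0.5634, -0.1636, 0.0647]
ee_rot: [1.0, -0.001, 0.001, 0.0]
ft_force: [-2.0, 0.1, 7.4]
grip_width: 0.0507
grasp_force: 60.2
```

{"op": "tcp_steps", "data": {
  "plan": [0.048,0,0,-0.16,0,0,0,0.048,0,0,-0.32,0,0,0,0.048,0,0,-0.64,0,0,0,0.048,0,0,-0.8,0,0,0,0.048,0,0,-0.64,0,0,0,0.048,-0.464,0.8,0,0,0,0,0.048,-0.464,0.8,0,0,0,0,0.048,-0.464,0.8,0,0,0,0,0.048,0,0,0,0,0,0,0.048,0,0,0,0,0,0,0.048,0,0,0,0,0,0]
}}

```text
clock: 46.08
tcp_pos: [0.4766, -0.3115, 0.2237]
ee_rot: [1.0, 0.001, 0.0, -0.0]
ft_force: [-0.1, 0.5, -0.0]
grip_width: 0.0499
grasp_force: 61.0
```

```bash
python3 - <<'E'
from h import *
tool([.4755,-.3155,.12])
E
```

```text
t 46.1 tcp [ 0.4766 -0.3115  0.2237] yaw 0.0016 tilt [ 7.e-04  5.e-04 -1.e+00] tool shift [-0.0012  0.004   0.1037] w 0.0499 gf 61.0
```

{"op": "tcp_steps", "data": {
  "plan": [0.048,-0.016,0.064,0.32,0,0,0,0.048,0,0,0.32,0,0,0,0.048,0,0,0.32,0,0,0,0.048,0,0,0.32,0,0,0,0.048,0,0,0.16,0,0,0,0.048,0,0,0,0,0,0,0.048,0,0,0,0,0,0]
}}

```text
clock: 46.95
tcp_pos: [0.4752, -0.3172, 0.1341]
ee_rot: [1.0, -0.0, 0.001, 0.0]
ft_force: [0.2, 0.5, -0.7]
grip_width: 0.0504
grasp_force: 61.0
```

```bash
python3 - <<'E'
from h import *
tool([.4755,-.3155,.113])
E
```

```text
t 47.0 tcp [ 0.4752 -0.3172  0.1341] yaw -0.0007 tilt [ 1.1e-03 -6.0e-04 -1.0e+00] tool shift [ 0.0003 -0.0017  0.0211] w 0.0504 gf 61.0
```

To row units: 0.007 m is 0.112, 0.004 m is 0.064.

{"op": "tcp_steps", "data": {
  "plan": [0.048,0.0048,-0.0272,0.112,0,0,0,0.048,0,0,0.112,0,0,0,0.048,0,0,0.064,0,0,0,0.048,0,0,0,0,0,0,0.048,0,0,0,0,0,0]
}}

```text
clock: 47.58
tcp_pos: [0.4748, -0.3156, 0.1154]
ee_rot: [1.0, -0.001, -0.0, -0.0]
ft_force: [-0.2, 0.3, -0.9]
grip_width: 0.0503
grasp_force: 61.0
```

{"op": "tcp_steps", "data": {
  "plan": [0.048,0,0,0.032,0,0,0,0.048,0,0,0,0,0,0,0.048,0,0,0,0,0,0]
}}

```text
clock: 47.95
tcp_pos: [0.475, -0.3156, 0.1134]
ee_rot: [1.0, -0.001, 0.0, 0.0]
ft_force: [0.7, -0.6, -0.6]
grip_width: 0.0507
grasp_force: 61.0
```

{"op": "tcp_steps", "data": {
  "plan": [0.048,0,0,0.024,0,0,0,0.048,0,0,0,0,0,0,0.048,0,0,0,0,0,0]
}}

```text
clock: 48.32
tcp_pos: [0.4751, -0.3157, 0.1119]
ee_rot: [1.0, -0.001, 0.0, 0.0]
ft_force: [1.7, -0.2, -0.6]
grip_width: 0.0503
grasp_force: 61.1
```

{"op": "tcp_steps", "data": {
  "plan": [0.055,0,0,0,0,0,0,0.06,0,0,0,0,0,0,0.07,0,0,0,0,0,0,0.078,0,0,0,0,0,0,0.078,0,0,-0.16,0,0,0,0.078,0,0,-0.64,0,0,0,0.078,0,0,-0.8,0,0,0,0.078,0.8,0,0,0,0,0,0.078,0.8,0,0,0,0,0,0.078,0.8,-0.8,0,0,0,0,0.078,0,0,0,0,0,0,0.078,0,0,0,0,0,0]
}}

```text
clock: 49.82
tcp_pos: [0.619, -0.2714, 0.212]
ee_rot: [1.0, -0.0, -0.0, 0.0]
ft_force: [-1.2, 0.1, 0.8]
grip_width: 0.0777
grasp_force: 0.0
```

```bash
python3 - <<'E'
from h import *
look(name="b");tool([.655,-.165,.062])
E
```

```text
top cap 209 [358.2 144.8] [358.1 144.9] 8.1 [ 0.6558 -0.1655]
top cap 219 [387.4 251.7] [385.5 255. ] 17.0 [ 0.3735 -0.2343]
top cap 79 [342.8 254.1] [343.  253.5] 8.7 [ 0.3692 -0.1188]
scene cap 200 [226.3 236.3] [226.5 236.5] 8.9 [ 0.4449 -0.2974]
scene cap 193 [325.7 249.8] [325.8 249.9] 8.4 [ 0.6545 -0.1644]
t 49.9 tcp [ 0.6181 -0.2729  0.2122] yaw -0.0032 tilt [-3.e-04 -9.e-04 -1.e+00] tool shift [ 0.0366 -0.1082  0.1501] w 0.078 gf 0.0
```

View pics/b_scene.png

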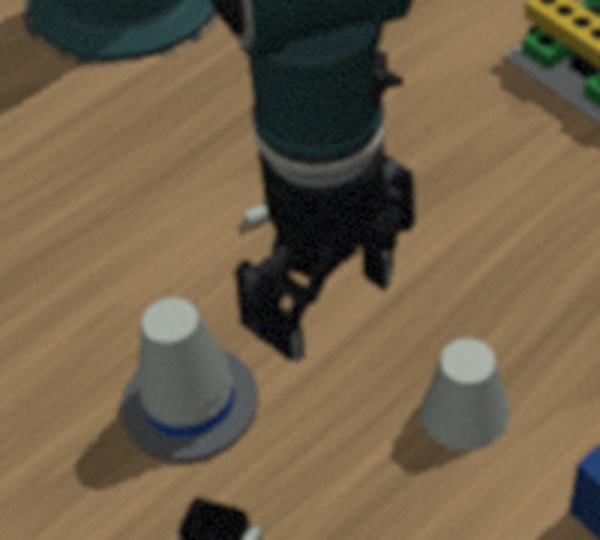

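The second cup has nested upright. Now the last cup.

To row units: -0.036 m is -0.576, 0.02 m is 0.32.

{"op": "tcp_steps", "data": {
  "plan": [0.078,0.192,-0.576,0.32,0,0,0,0.078,0.192,-0.576,0.32,0,0,0,0.078,0.192,-0.576,0.32,0,0,0,0.078,0,0,0.32,0,0,0,0.078,0,0,0,0,0,0,0.078,0,0,0,0,0,0]
}}

```text
clock: 50.68
tcp_pos: [0.655, -0.1662, 0.1327]
ee_rot: [1.0, -0.002, 0.0, 0.001]
ft_force: [-0.1, -0.8, 0.6]
grip_width: 0.0778
grasp_force: 0.0
```

```bash
python3 - <<'E'
from h import *
tool([.655,-.165,.062])
E
```

```text
t 50.7 tcp [ 0.655  -0.1662  0.1327] yaw -0.0044 tilt [ 9.0e-04 -1.5e-03 -1.0e+00] tool shift [-0.     -0.0013  0.0707] w 0.0778 gf 0.0
```

{"op": "tcp_steps", "data": {
  "plan": [0.078,0,-0.016,0.48,0,0,0,0.078,0,0,0.4,0,0,0,0.078,0,0,0.16,0,0,0,0.078,0,0,0.064,0,0,0,0.078,0,0,0,0,0,0,0.078,0,0,0,0,0,0,0.048,0,0,0,0,0,0,0.048,0,0,0,0,0,0,0.048,0,0,0,0,0,0,0.048,0,0,0,0,0,0,0.048,0,0,0,0,0,0]
}}

```text
clock: 52.05
tcp_pos: [0.6563, -0.1638, 0.0646]
ee_rot: [1.0, -0.001, 0.001, 0.001]
ft_force: [-0.7, -0.1, 6.1]
grip_width: 0.0505
grasp_force: 60.2
```

{"op": "tcp_steps", "data": {
  "plan": [0.048,0,0,-0.16,0,0,0,0.048,0,0,-0.32,0,0,0,0.048,0,0,-0.8,0,0,0,0.048,0,0,-0.8,0,0,0,0.048,0,0,-0.64,0,0,0,0.048,-0.7184,0.6016,0,0,0,0,0.048,-0.7184,0.6016,0,0,0,0,0.048,-0.7184,0.6016,0,0,0,0,0.048,-0.7184,0.6016,0,0,0,0,0.048,0,0,0,0,0,0,0.048,0,0,0,0,0,0,0.048,0,0,0,0,0,0]
}}

```text
clock: 53.55
tcp_pos: [0.4768, -0.3113, 0.2332]
ee_rot: [1.0, 0.001, 0.0, -0.0]
ft_force: [0.2, -0.1, -0.7]
grip_width: 0.0502
grasp_force: 61.0
```

```bash
python3 - <<'E'
from h import *
tool([.4755,-.3155,.129])
E
```

```text
t 53.5 tcp [ 0.4768 -0.3113  0.2332] yaw 0.0016 tilt [ 9.e-04  3.e-04 -1.e+00] tool shift [-0.0014  0.0042  0.1042] w 0.0502 gf 61.0
```

To row units: 0.02 m is 0.32, 0.01 m is 0.16.

{"op": "tcp_steps", "data": {
  "plan": [0.048,-0.0192,0.064,0.32,0,0,0,0.048,0,0,0.32,0,0,0,0.048,0,0,0.32,0,0,0,0.048,0,0,0.16,0,0,0,0.048,0,0,0.08,0,0,0,0.048,0,0,0,0,0,0,0.048,0,0,0,0,0,0]
}}

```text
clock: 54.42
tcp_pos: [0.4747, -0.3169, 0.1585]
ee_rot: [1.0, -0.001, 0.001, 0.0]
ft_force: [-0.2, -0.1, -0.5]
grip_width: 0.0501
grasp_force: 61.0
```

```bash
python3 - <<'E'
from h import *
tool([.4755,-.3155,.129])
d=np.load("scene1.npz")
for n,uv in(("cone .083",(228.3,245.2)),("cup1",(227.4,240.9)),("cup2",(226.3,236.3))):
    zs=np.arange(.06,.15,.0005);p=[ray(d["K"],d["E"],uv,z)[0,:2] for z in zs];e=[np.hypot(*(q-[.4755,-.3155])) for q in p];i=int(np.argmin(e));print(n,zs[i],p[i],e[i])
E
```

```text
t 54.4 tcp [ 0.4747 -0.3169  0.1585] yaw -0.0012 tilt [ 1.2e-03 -7.0e-04 -1.0e+00] tool shift [ 0.0008 -0.0015  0.0295] w 0.0501 gf 61.0
cone .083 0.08400000000000002 [ 0.47539288 -0.31555299] 0.00011950921972291901
cup1 0.10100000000000003 [ 0.47558381 -0.31525845] 0.00025567902776331815
cup2 0.11900000000000005 [ 0.47574492 -0.31528106] 0.0003285100794555941
```

{"op": "tcp_steps", "data": {
  "plan": [0.048,0.0096,-0.0224,0.16,0,0,0,0.048,0,0,0.128,0,0,0,0.048,0,0,0.08,0,0,0,0.048,0,0,0.032,0,0,0,0.048,0,0,0,0,0,0,0.048,0,0,0,0,0,0]
}}

```text
clock: 55.18
tcp_pos: [0.4749, -0.3154, 0.1329]
ee_rot: [1.0, -0.001, 0.0, 0.0]
ft_force: [0.0, -0.2, -0.9]
grip_width: 0.0506
grasp_force: 61.0
```

{"op": "tcp_steps", "data": {
  "plan": [0.048,0,0,0.032,0,0,0,0.048,0,0,0,0,0,0,0.048,0,0,0,0,0,0]
}}

```text
clock: 55.55
tcp_pos: [0.475, -0.3155, 0.1309]
ee_rot: [1.0, -0.001, 0.0, 0.0]
ft_force: [2.1, -0.2, -0.3]
grip_width: 0.0503
grasp_force: 61.0
```

To row units: 0.001 m is 0.016, -0.05 m is -0.8.

{"op": "tcp_steps", "data": {
  "plan": [0.048,0.0096,0,0,0,0,0,0.048,0,0,0.016,0,0,0,0.048,0,0,0,0,0,0,0.055,0,0,0,0,0,0,0.06,0,0,0,0,0,0,0.07,0,0,0,0,0,0,0.078,0,0,0,0,0,0,0.078,0,0,-0.16,0,0,0,0.078,0,0,-0.64,0,0,0,0.078,0,0,-0.8,0,0,0,0.078,0.8,0,-0.32,0,0,0,0.078,0.8,0,-0.32,0,0,0,0.078,0.8,0,0,0,0,0,0.078,0.48,0.8,0,0,0,0,0.078,0.48,0.8,0,0,0,0,0.078,0,0,0,0,0,0,0.078,0,0,0,0,0,0,0.078,0,0,0,0,0,0]
}}

```text
clock: 57.8
tcp_pos: [0.6856, -0.4141, 0.2712]
ee_rot: [1.0, 0.0, 0.001, -0.0]
ft_force: [-0.2, 1.2, 0.1]
grip_width: 0.0778
grasp_force: 0.0
```

```bash
python3 - <<'E'
from h import *
f,K,E=cap("top")
for s in strips(f,K,E,.068,(150,140,255,265)):print(*s)
g,K2,E2=cap("scene");h2=cv2.cvtColor(g,cv2.COLOR_RGB2HSV);k=np.zeros(g.shape[:2],bool);k[210:260,205:250]=True
for b in blobs(g,K2,E2,k&(h2[...,1]<40)&(g.min(2)>140),.136):print(*b)
cv2.imwrite("pics/end.png",np.hstack([cv2.resize(f[120:270,145:285,::-1],(392,420)),cv2.resize(g[180:300,180:290,::-1],(385,420))]))
E
```

```text
green 1 [0.5317 0.2774] 0.0 0.0 [531.4 280.5] [42.8 38.8]
green 1 [0.4435 0.2886] 0.0 0.0 [443.4 290.8] [43.  37.6]
yellow 7 [0.497  0.3335] 173.5 0.15 [497.1 332.6] [ 41.2 178.7]
yellow 7 [0.4852 0.2444] 173.3 0.15 [485.  243.7] [ 41.1 179.2]
```

View pics/end.png

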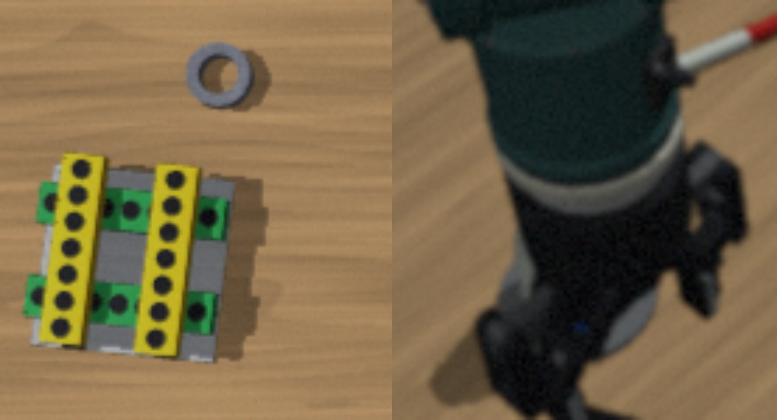

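The rack is square. The gripper hides the stack, so I'll move it aside and look again.

{"op": "tcp_steps", "data": {
  "plan": [0.078,0,-0.96,0,0,0,0,0.078,0,-0.96,0,0,0,0,0.078,0,-0.96,0,0,0,0,0.078,0,-0.96,0,0,0,0,0.078,0,-0.96,0,0,0,0,0.078,0,0,0,0,0,0,0.078,0,0,0,0,0,0],
  "quiet": true
}}

```text
ok
```

```bash
python3 - <<'E'
from h import *
g,K2,E2=cap("scene");h2=cv2.cvtColor(g,cv2.COLOR_RGB2HSV);k=np.zeros(g.shape[:2],bool);k[210:260,205:250]=True
for b in blobs(g,K2,E2,k&(h2[...,1]<40)&(g.min(2)>140),.136):print(*b)
cv2.imwrite("pics/end2.png",cv2.resize(g[180:300,180:330,::-1],(600,480)))
E
```

```text
197 [225.3 232.2] [225.5 233. ] 9.0 [ 0.4768 -0.316 ]
```

View pics/end2.png

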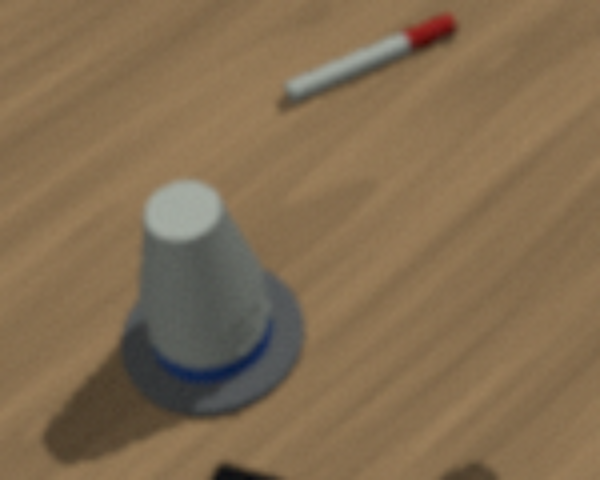

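The three-cup stack stands upright on the cone, with its cap at (0.477,−0.316) at the expected height. Handing in.

```bash
python3 -c "
from cell import arm
print(arm.hand_in())"
```

```text
the job is handed in; nothing more can be done
None
```

I handed the job in (no verdict came back): both greens lie across the runners on the white bands with both yellows crosswise on top, all three cups present are nested upright on the cone, and I left the bystanders alone.

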